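Square up the tube-rack nest with a corner square

ROBOT

A 6-joint arm with a two-finger parallel gripper is mounted at the origin on the work surface. World frame = base frame: x ahead of the robot, y to its left, z up, the work surface at z = 0. Lengths are in mm, angles in rad, forces in N, time in s.
With the tool pointing down it reaches from about 400 to 925 mm from the base axis. Payload 12.5 kg.
Tool frame: the origin (TCP) lies at the very end of the fingers, on their centre line; the grasp point (between the pads) lies 19 mm behind it; z points along the fingers, x is the direction in which the jaws open and shut, and the axes are right-handed (so a half turn about z gives the same grasp; the last joint's range is limited). The gripper opens to 95 mm and grips with 3 to 60 N. Pads are 20 mm wide; open, the fingers measure 119 mm over their backs; the gripper's body (75 mm by 180 mm) begins 59 mm behind the grasp point.
Start: joints at [1.082, 0.491, 1.559, -0, 1.092, -0.106], TCP at [233.435, 579.789, 214.661] pointing down, gripper open.
Joint ranges: [-3.1, 3.1], [-0.84, 2.19], [0.05, 2.79], [-1.13, 4.28], [0.06, 2.93], [-2.69, 2.69]. Speed limits (rad/s): [2.22, 2.22, 2.79, 3.14, 3.14, 3.14].

INTERFACE

Orientations are given as [roll, pitch, yaw] about the fixed x, y, z axes, in that order (R = Rz(yaw) Ry(pitch) Rx(roll)).
In Python, from cell import state, viewer, ticket, look_for, regions_of gives the robot as it stands.
- The arm moves only by the shell command python3 -m inch 'ROWS'. ROWS is JSON, a list of rows, each a list of 7 numbers: the turn, a rotation vector about the world's x, y, z in degrees, then the shift along the world's x, y, z in mm, then the opening, from -1 (shut) to 1 (fully open). In form: [[rx, ry, rz, tx, ty, tz, hand], ...]. A call has 1 to 10 rows; each row shifts and turns the commanded pose from where the row before left it; what a row does not reach is not made up. A row lasts 1/10 s, in which the tool goes at most 50 mm and 8.59 degrees, less where a joint would pass 70% of its speed; a pose out of reach is approached as far as the arm can. A call with a gripper value outside its range is refused whole. The fingers move at their own pace and stop on an object; the grip force is fixed at half the most. Time passes only in rows, so rows that do not move let the fingers close. It gives the time, the measured TCP pose, the force and the opening at its end, in the units of the state.
- state(): the state, without advancing time (a new reading comes with each control period).
- viewer.read_camera(name): name is "side" or "top"; returns a dict with "color" (384x512x3 uint8, red, green, blue), "depth" (384x512 float32, mm along the optical axis (not along the pixel's ray), 0 where there is no reading), "fx", "fy", "cx", "cy" (pixels), "dist_coeffs" ([k1, k2, p1, p2, k3] as OpenCV has them; the pictures are not rectified), "position" and "orientation" of the camera in the world. Camera axes: x right, y down, z forward; pixel columns grow to the right and rows downward; lengths in mm; the calibration is good to about 2 mm. A picture is of the moment at which its call begins.
- ticket.job_done(): hands the job in, once; it reports no verdict.
Trained networks look in the newest picture that a camera, given by its name, has taken for a name from the list of things; names that differ only in an ending like _2 or _b are one class to them, and where a whole thing is asked for, a point or a joint stands for the part that bears it (a point fixed in the world has none). Each returns a list of dicts, best first, with "score" (0 to 1); they miss things now and then, are a little off and sometimes report something else, mostly with a low value. They report only what shows in the picture. A call takes as long as a camera call.
- look_for(name, camera): "box" ([left, top, right, bottom] as shares, 0 to 1, of the picture: columns of its width, rows of its height, round what is visible of it).
- regions_of(name, camera): "pixels" (384x512 bool, what is visible of it) and "box" ([left, top, right, bottom] as shares, 0 to 1, of the picture: columns of its width, rows of its height, round what is visible of it).
The state is a dict: "t": time; "joints": joint angles; "qvel": joint speeds; "tau": joint torques, N m; "eef_pos": TCP position; "tcp_rot": TCP orientation; "ft_force": force on the tool from outside, world axes, zero at the start; "moment": the same for the moment, N m; "opening": opening from 0.0 (shut) to 1.0 (fully open).
Only numpy, scipy, OpenCV 4.12 (cv2) and the standard library are available. Lean on these libraries where they do the work, as an engineer would, in place of code of your own. Each camera call takes 0.05 s, during which the arm holds its last target. There are 200 camera calls.

TASK

Pick up the steel corner square by its black grip and, keeping it flat on the grey plate, press it gently and firmly into the corner of the rack nest so that one leg sits flush on the far stop bar and the other pushes the drifted swinging bar out until both faces are flush without a gap; keep it pressed on both for a good second. Then draw it back out without spoiling the squared bar, and set it down, flat and released, back on the middle of its rubber mat. Move the swinging bar only with the square, do not drop the square, and leave everything else on the bench where it is.

Things in the scene. Friction and masses are not known exactly. Their poses are not given: they have to be found in the camera images.
- nest: Grey fixed plate, 195 x 190 x 8 mm, with two low aluminium bars forming an inside corner. Origin: nominal inside corner of the bars, on the plate's underside (plate top at z = 8 mm). -x runs from the corner along the swinging bar (towards the robot), -y from the corner along the stop bar (to the robot's right), z up. The plate covers x -165 to 30, y -155 to 35 mm.
- stop_bar: Far bar of the nest, 18 mm wide, bolted through slots; origin and axes of the nest. Spans y -150 to 18, z 8 to 36 mm. Its face looks to -x, nominally at x = 0, but the slots let it lie up to 2.5 mm to either side (still parallel to y), which this pose does not show: find it by touch. Rigid: press with 5 to 12 N, never over 25 N.
- swing_bar: Left bar of the nest, turning on one stiff bolt (0.22 N m friction, 2 to 3 N at its free end); stays where left. Origin: bolt axis at the plate's underside, nest x -30, y 9 mm. Spans own x -115 to 24, y -9 to 9, z 8 to 36 mm; its working face is own y = -9 (nest y = 0 when square). Flush along the square it gives no further. Press with 5 to 12 N, never over 25 N.
- swing_angle (a joint): Angle of the swinging bar in rad: 0 = exactly square to the stop bar; positive = its free end has drifted inwards over the plate (towards nest -y). It starts at 0.05 to 0.11; it can turn from -0.14 to 0.2.
- square: Steel L, about 0.38 kg: two legs 16 mm wide, 26 mm tall, an 8 mm thick web and an upright black grip. Origin: outer corner of the L on its flat underside. Outer face of one leg: own x = 0, y -12 to -110 mm; of the other: own y = 0, x -12 to -130 mm; both faces 14 to 26 mm above the underside, 3 mm recessed below that; the corner is cut away. z up. Its axes match the nest's when seated.
- grip (a point): Point in the square's black grip, 31 mm above the underside, at the square's x -55, y -58 mm; axes of the square. The grip is a block 44 mm long along x, 16 mm thick along y, from 8 to 58 mm above the underside: grasp it low, across the 16 mm, from above with 34 mm free to the leg beside it; low, so that it tips little when pressed, but fingertips 10 mm or more above the underside clear the web.
- mat: Fixed black rubber mat, 220 x 190 mm, 3 mm thick, on which the square starts and to which it returns; origin: centre of its underside, so its top is at z = +3 mm.
- tube_rack: White tube rack with capped tubes, 60 x 110 mm, 89 mm tall; leave alone. Origin: centre of its underside.
- reagent_bottle: Amber bottle, 60 mm diameter, 110 mm tall; leave alone. Origin: centre of its underside.
- tip_box: Grey box, 80 x 110 x 50 mm; leave alone. Origin: centre of its underside.
- beaker: White beaker, 60 mm diameter, 70 mm tall; leave alone. Origin: centre of its underside.
- rotor_sleeve: Aluminium sleeve, 40 mm diameter, 30 mm tall; leave alone. Origin: centre of its underside.
- spanner: Open-ended steel spanner lying flat, 130 mm long; leave alone. Origin on its underside.
- specimen_jar: White jar, 44 mm diameter, 50 mm tall; leave alone. Origin: centre of its underside.

How it is judged:
By the outcome, as a careful person would: the job done as asked, in the order asked, and still so for the second after the job is handed in, with the robot touching nothing.
It also fails if it takes over 72 s, if anything falls off the work surface, if the arm or the gripper's body presses on something with over 40 N, if the wrist force passes 120 N, or if a joint passes its speed limit or range.

## Working session

There is one attempt and no reset: what is moved stays moved. The work goes in short steps, Python scripts to look and compute and a shell command to move; the robot and the scene stay as the last step left them, time stands still between calls to the robot, and variables do not carry over. Pictures are saved under pics/ and viewed, on a budget of 10 in all, crops included, one or two more only if the job needs it, and the job is handed in when it is done.

```bash
ls; mkdir -p pics
cat > h.py <<'E'
import numpy as np, cv2
from scipy.spatial.transform import Rotation as R
from cell import state, viewer, ticket, look_for, regions_of
def cam(n):
    c=viewer.read_camera(n); return c
def Rot(c):
    o=np.array(c["orientation"],float)
    return R.from_euler('xyz',o).as_matrix() if o.size==3 else o
def K(c): return np.array([[c["fx"],0,c["cx"]],[0,c["fy"],c["cy"]],[0,0,1.]])
def cloud(c):
    h,w=c["depth"].shape
    u,v=np.meshgrid(np.arange(w),np.arange(h))
    p=cv2.undistortPoints(np.stack([u,v],-1).reshape(-1,1,2).astype(np.float32),K(c),np.array(c["dist_coeffs"])).reshape(h,w,2)
    d=c["depth"][...,None]
    P=np.concatenate([p*d,d],-1)
    return P@Rot(c).T+np.array(c["position"])
def proj(c,pts):
    M=Rot(c).T; t=-M@np.array(c["position"])
    return cv2.projectPoints(np.array(pts,float),cv2.Rodrigues(M)[0],t,K(c),np.array(c["dist_coeffs"]))[0].reshape(-1,2)
E
python3 - <<'E'
from h import *
print(state())
ims=[]
for n in("side","top"):
    c=cam(n); print(n,c["position"],c["orientation"],c["fx"],c["cx"],c["cy"],c["dist_coeffs"])
    cv2.imwrite(f"pics/{n}0.png",c["color"][...,::-1]); P=cloud(c)
    for k in("square","grip","nest","stop_bar","swing_bar","mat"):
        r=regions_of(k,n)
        for q in r[:2]:
            X=P[q["pixels"]&(c["depth"]>0)]
            print(n,k,round(q["score"],2),[round(b*s) for b,s in zip(q["box"],(512,384,512,384))],len(X),np.median(X,0).round(1),np.percentile(X,2,axis=0).round(),np.percentile(X,98,axis=0).round())
E
```

```text
pics
{'t': 0.0, 'joints': array([ 1.08243604e+00,  4.91583891e-01,  1.55944257e+00,  7.50006854e-06,
        1.09170998e+00, -1.05609281e-01]), 'qvel': array([-0.0007909 ,  0.00025049, -0.00224507, -0.00039559, -0.00140495,
        0.00087039]), 'tau': array([ 3.25060813e-03, -6.12634635e+01, -2.58185470e+01,  6.94173365e-02,
        4.81166714e-02, -1.16155375e-04]), 'eef_pos': array([233.28923996, 579.56690648, 214.04900435]), 'tcp_rot': array([-3.14146547e+00,  1.13671903e-03,  1.18804193e+00]), 'ft_force': array([0.28858196, 0.48081283, 1.0825704 ]), 'moment': array([-0.01011645,  0.00351953, -0.00476039]), 'opening': 0.9989458385557664}
side [ 394.55309738 -844.98436333  737.29190402] [-2.27378294  0.01207493 -0.26510632] 377.31712982526494 252.07692318766047 188.57009790119835 [0.0408236 0.        0.        0.        0.       ]
side square 0.9 [192, 238, 262, 277] 1445 [ 484.3 -272.5   26.7] [ 401. -319.    3.] [ 545. -222.   61.]
side grip 0.7 [160, 194, 176, 205] 193 [370.1 -12.3  19.8] [352. -20.   1.] [388.  15.  30.]
side grip 0.64 [191, 242, 263, 279] 1313 [ 485.1 -274.2 
[... 545 characters left out ...]
26 252.8460681879891 201.19707080011864 [-0.13090523  0.          0.          0.          0.        ]
top square 0.7 [386, 195, 427, 232] 1119 [ 511.  -514.7   48.9] [ 469. -572.    9.] [ 556. -462.   55.]
top square 0.59 [302, 206, 336, 254] 821 [ 488.6 -256.2   25.9] [ 413. -305.    6.] [ 539. -222.   62.]
top nest 0.74 [166, 174, 240, 246] 4019 [553.5  82.    8.4] [461. -10.   1.] [646. 173.  39.]
top stop_bar 0.65 [170, 176, 224, 192] 431 [631.   88.6  34.3] [614.  12.  12.] [650. 165.  42.]
top swing_bar 0.77 [169, 194, 187, 237] 317 [543.5 145.2  34.9] [474. 123.  12.] [605. 166.  42.]
top mat 0.65 [288, 196, 363, 275] 3949 [ 445.8 -287.7    2.4] [ 357. -370.   -4.] [ 569. -184.    9.]
```

Run:
```python
import cv2,numpy as np
a=cv2.imread("pics/side0.png");b=cv2.imread("pics/top0.png")
A=cv2.resize(a[130:330,130:330],(400,400),interpolation=2)
A2=cv2.resize(b[160:285,155:280],(400,400),interpolation=2)
B=cv2.resize(b[180:290,275:385],(400,400),interpolation=2)
cv2.imwrite("pics/c1.png",np.hstack([A2,B]))
cv2.imwrite("pics/c2.png",np.vstack([np.hstack([a,b])])[:, :]) 
s=cv2.resize(a,(400,300));t=cv2.resize(b,(400,300))
cv2.imwrite("pics/c2.png",np.vstack([np.hstack([A2,B])[:, :][::1],np.hstack([s,t])])[:])
im=cv2.imread("pics/c2.png");cv2.imwrite("pics/c2.png",cv2.resize(im,(685,600)))
```

```text
(no output)
```

View pics/c2.png

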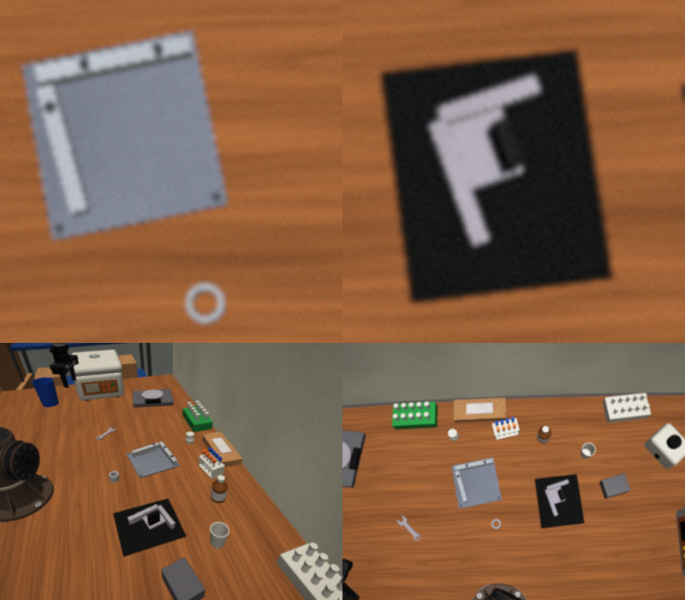

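View pics/side0.png

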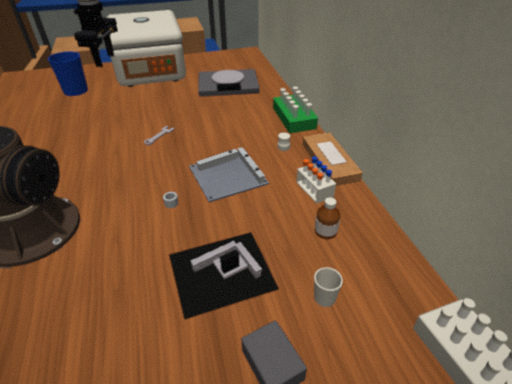

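```bash
cat > fit.py <<'E'
from h import *
from scipy.optimize import minimize
S=4
def box(x0,x1,y0,y1,z0,z1): return np.array([[x,y,z] for x in(x0,x1) for y in(y0,y1) for z in(z0,z1)],float)
def tf(b,p,z): 
    c,s=np.cos(p[2]),np.sin(p[2])
    return np.c_[p[0]+c*b[:,0]-s*b[:,1],p[1]+s*b[:,0]+c*b[:,1],b[:,2]+z]
def hullmask(c,pts,roi):
    x0,y0,x1,y1=roi; m=np.zeros(((y1-y0)*S,(x1-x0)*S),np.uint8)
    q=(proj(c,pts)-[x0-.5,y0-.5])*S-.5
    cv2.fillConvexPoly(m,cv2.convexHull(np.round(q*16).astype(np.int32)),1,shift=4); return m
def down(m,roi): return cv2.resize(cv2.GaussianBlur(m.astype(np.float32),(0,0),0.6*S),(roi[2]-roi[0],roi[3]-roi[1]),interpolation=cv2.INTER_AREA)
def fit(cs,boxes,ign,z,img,rois,p0,dilate=0,n=4):
    def cost(p):
        e=0;k=0
        for c,I,roi in zip(cs,img,rois):
            m=np.zeros(((roi[3]-roi[1])*S,(roi[2]-roi[0])*S),np.uint8)
            for b in boxes: m|=hullmask(c,tf(b,p,z),roi)
            w=np.ones_like(I)
            for b in ign: w*=1-np.minimum(1,down(cv2.dilate(hullmask(c,tf(b,p,z),roi),np.ones((5,5))),roi))
            e+=(w*(I-down(m,roi))**2).sum()
        return e
    best=None
    for d in np.random.default_rng(0).normal(0,1,(n,3))*[3,3,.03]:
        s=np.array(p0)+d
        r=minimize(cost,s,method='Nelder-Mead',options=dict(initial_simplex=[s,s+[6,0,0],s+[0,6,0],s+[0,0,.06]],xatol=.02,fatol=1e-3))
        if best is None or r.fun<best.fun: best=r
    return best
SQ=[box(-16,0,-110,-12,14,26),box(-130,-12,-16,0,14,26),box(-16,-3,-110,-12,0,14),box(-130,-12,-16,-3,0,14)]
SI=[box(-95,-16,-85,-16,0,60)]
NB=[box(-165,30,-155,35,0,8),box(0,18,-150,18,8,36)]
MB=[box(-110,110,-95,95,0,3)]
def norm(I,lo,hi): return np.clip((I-lo)/(hi-lo),0,1).astype(np.float32)
def dosq(cs,rois,p0,z=3):
    im=[]
    for c,r in zip(cs,rois):
        g=c["color"].astype(float).min(2)[r[1]:r[3],r[0]:r[2]]
        im.append(norm(g,35,np.percentile(g,97)))
    return fit(cs,SQ,SI,z,im,rois,p0)
E
python3 - <<'E'
from fit import *
cs=[cam("side"),cam("top")]
rs=[(180,228,275,290),(292,190,348,262)]
# square
for i in([0],[1],[0,1]):
    r=dosq([cs[j] for j in i],[rs[j] for j in i],[545,-220,.35]); print("sq",i,r.x.round(3),round(r.fun,2))
def sat(c,r):
    q=c["color"].astype(float)[r[1]:r[3],r[0]:r[2]]; return norm(q[...,2]/q[...,0],.45,.9)
rn=[(175,135,285,210),(150,160,255,260)]
for i in([0],[1],[0,1]):
    r=fit([cs[j] for j in i],NB,[],0,[sat(cs[j],rn[j]) for j in i],[rn[j] for j in i],[625,140,.15]); print("nest",i,r.x.round(3),round(r.fun,2))
rm=[(155,220,290,325),(275,180,380,290)]
def dark(c,r):
    q=c["color"].astype(float)[r[1]:r[3],r[0]:r[2],0]; return 1-norm(q,30,130)
for i in([0],[1],[0,1]):
    r=fit([cs[j] for j in i],MB,[box(-100,100,-90,90,0,60)],0,[dark(cs[j],rm[j]) for j in i],[rm[j] for j in i],[460,-280,.1]); print("mat",i,r.x.round(3),round(r.fun,2))
for k in("tube_rack","reagent_bottle","specimen_jar","rotor_sleeve"):
    for n,c in zip(("side","top"),cs):
        q=regions_of(k,n)
        if q: print(k,n,round(q[0]["score"],2),np.median(cloud(c)[q[0]["pixels"]&(c["depth"]>0)],0).round())
E
```

```text
sq [0] [ 5.19963e+02 -2.09702e+02  2.86000e-01] 68.14
sq [1] [ 5.20782e+02 -2.11718e+02  2.91000e-01] 10.15
sq [0, 1] [ 5.20011e+02 -2.10830e+02  2.94000e-01] 83.53
nest [0] [6.1313e+02 1.5654e+02 1.6400e-01] 199.98
nest [1] [6.15110e+02 1.53244e+02 1.65000e-01] 4.97
nest [0, 1] [6.14468e+02 1.53949e+02 1.65000e-01] 234.04
mat [0] [ 4.63170e+02 -2.76313e+02  7.70000e-02] 11.59
mat [1] [ 4.65352e+02 -2.78719e+02  7.30000e-02] 5.3
mat [0, 1] [ 4.63917e+02 -2.77092e+02  7.60000e-02] 39.87
tube_rack top 0.59 [782. -54.  52.]
reagent_bottle side 0.58 [ 746. -242.   62.]
reagent_bottle top 0.95 [ 743. -221.   73.]
specimen_jar side 0.73 [772. 167.  32.]
specimen_jar top 0.74 [770. 178.  46.]
rotor_sleeve side 0.47 [371. -10.  21.]
rotor_sleeve top 0.41 [373.   0.  29.]
```

```bash
python3 -m inch '[[0,0,-8,25,-40,0,1],[0,0,-8,25,-40,0,1],[0,0,-8,25,-40,0,1],[0,0,-8,25,-40,0,1],[0,0,-8,25,-40,0,1],[0,0,-8,25,-40,0,0],[0,0,-8,25,-40,0,0],[0,0,-8,25,-40,0,0],[0,0,-8,25,-40,0,0],[0,0,-8,25,-40,0,-0.1]]'
python3 -m inch '[[0,0,-6,0,-46,0,-0.1],[0,0,-6,0,-46,0,-0.1],[0,0,-6,0,-46,0,-0.1],[0,0,-6,0,-46,0,-0.1],[0,0,-6,0,-46,0,-0.1],[0,0,-6,0,-46,0,-0.1],[0,0,-6,0,-46,0,-0.1],[0,0,-6,0,-46,0,-0.1],[0,0,-6,0,-46,0,-0.1],[0,0,-7,0,-46,0,-0.1]]'
python3 -c "
from h import *;s=state();print(s)"
```

```text
t: 2.2
eef_pos: [484.2, 178.0, 214.9]
tcp_rot: [-3.141, -0.001, -0.214]
ft_force: [0.2, 0.7, -0.6]
opening: 0.636
t: 3.2
eef_pos: [483.1, -282.2, 214.8]
tcp_rot: [-3.141, -0.0, -1.278]
ft_force: [1.3, -0.8, 0.3]
opening: 0.448
{'t': 3.2, 'joints': array([-6.46766970e-01,  3.97608444e-01,  1.72155980e+00, -3.72211749e-06,
        1.02203843e+00,  6.30833436e-01]), 'qvel': array([-6.86151873e-01,  3.09671423e-01, -5.20788512e-01,  3.70609341e-04,
        2.04855320e-01,  5.45870998e-01]), 'tau': array([ 3.63988101e+00, -5.71816885e+01, -2.14225066e+01, -4.55200591e-02,
       -2.89120926e-01, -1.18559495e+00]), 'eef_pos': array([ 483.09341122, -282.21467767,  214.82342096]), 'tcp_rot': array([-3.14136756e+00, -3.13569430e-04, -1.27759850e+00]), 'ft_force': array([ 1.34270875, -0.78044141,  0.27790802]), 'moment': array([-0.07114228,  0.11012826,  0.03707932]), 'opening': 0.4478217443919296}
```

```bash
python3 -m inch '[[0,0,0,0.5,0,-25,-0.1],[0,0,0,0.5,0,-30,-0.1],[0,0,0,0,0,-30,-0.1],[0,0,0,0,0,-30,-0.1],[0,0,0,0,0,-15,-0.1],[0,0,0,0,0,-5,-0.1],[0,0,0,0,0,0,-0.1]]'
python3 - <<'E'
from h import *
s=state();p=s["eef_pos"];y=s["tcp_rot"][2]
ax=np.array([np.cos(y),np.sin(y),0])
out=[]
for n in("side","top"):
    c=cam(n);im=c["color"][...,::-1].copy()
    q=proj(c,[p,p+ax*22,p-ax*22,[484.3,-282,61]]); print(n,q.round(1))
    u,v=q[0].astype(int);f=8 
    crop=cv2.resize(im[v-35:v+35,u-35:u+35],(400,400),interpolation=2)
    for a,col in zip(q,[(0,0,255),(0,255,0),(0,255,0),(255,0,0)]): 
        cv2.circle(crop,tuple(int(t) for t in ((a-[u-35,v-35]+.5)*400/70)),3,col,-1)
    out.append(crop)
cv2.imwrite("pics/d1.png",np.hstack(out))
E
```

```text
t: 3.9
eef_pos: [484.4, -280.2, 79.4]
tcp_rot: [3.141, 0.0, -1.273]
ft_force: [0.9, 0.4, 0.6]
opening: 0.448
side [[228.6 247.8]
 [233.5 254.2]
 [224.  241.7]
 [229.2 253.7]]
top [[328.1 223.9]
 [335.5 221.3]
 [320.8 226.5]
 [327.8 225. ]]
```

View pics/d1.png

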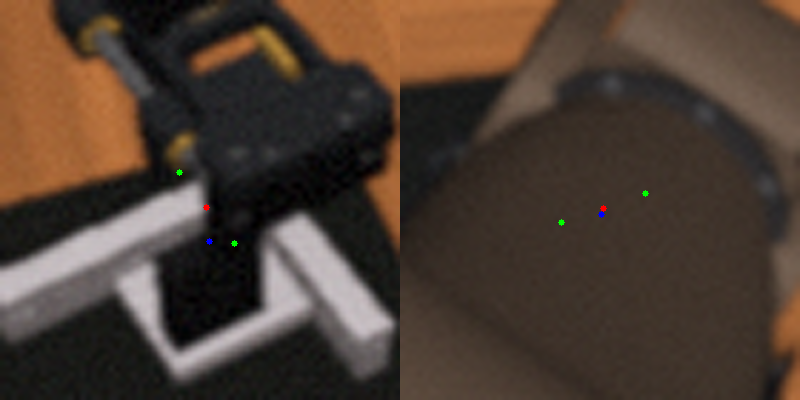

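```bash
python3 -m inch '[[0,0,-0.4,0,-1.5,-15,-0.1],[0,0,0,0,0,-18,-0.1],[0,0,0,0,0,-15,-0.1],[0,0,0,0,0,-10,-0.1],[0,0,0,0,0,-6,-0.1],[0,0,0,0,0,0,-0.1]]'
python3 -m inch '[[0,0,0,0,0,0,-0.4],[0,0,0,0,0,0,-0.6],[0,0,0,0,0,0,-0.7],[0,0,0,0,0,0,-1],[0,0,0,0,0,0,-1],[0,0,0,0,0,0,-1],[0,0,0,0,0,0,-1]]'
```

```text
t: 4.6
eef_pos: [484.5, -281.7, 15.6]
tcp_rot: [3.142, -0.0, -1.28]
ft_force: [0.9, -0.4, 0.0]
opening: 0.452
t: 5.3
eef_pos: [484.7, -281.9, 16.0]
tcp_rot: [-3.141, -0.001, -1.28]
ft_force: [0.3, -0.7, 5.3]
opening: 0.166
```

```bash
python3 -m inch '[[0,0,0,0,0,3,-1],[0,0,0,0,0,8,-1],[0,0,0,0,0,14,-1],[0,0,0,0,0,16,-1],[0,0,0,0,0,14,-1],[0,0,0,0,0,8,-1],[0,0,0,0,0,2,-1],[0,0,0,0,0,0,-1],[0,0,0,0,0,0,-1]]'
python3 - <<'E'
from fit import *
s=state();print({k:s[k].round(3) for k in("eef_pos","tcp_rot","ft_force","moment")})
cs=[cam("side")]
c=cs[0];p=s["eef_pos"]
u,v=proj(c,[p])[0].astype(int)
print(u,v)
cv2.imwrite("pics/e1.png",cv2.resize(c["color"][v-45:v+45,u-60:u+60,::-1],(640,480),interpolation=2))
E
```

```text
t: 6.2
eef_pos: [484.2, -281.6, 80.2]
tcp_rot: [3.141, 0.001, -1.28]
ft_force: [0.2, 0.2, -3.3]
opening: 0.165
{'eef_pos': array([ 484.207, -281.553,   80.24 ]), 'tcp_rot': array([ 3.141e+00,  1.000e-03, -1.280e+00]), 'ft_force': array([ 0.193,  0.225, -3.263]), 'moment': array([-0.119,  0.143,  0.048])}
228 248
```

View pics/e1.png

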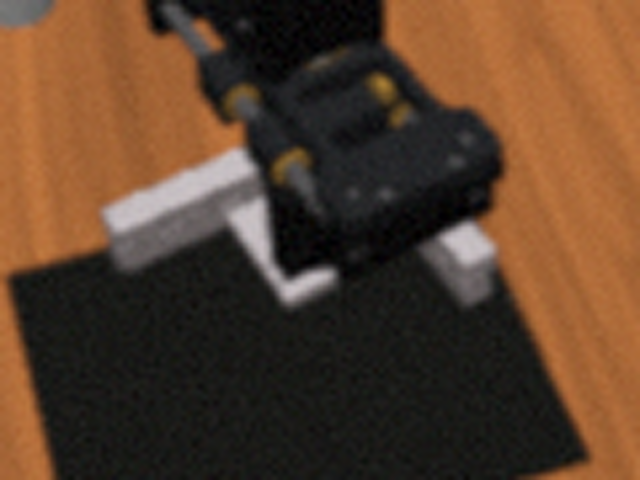

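```bash
python3 -m inch '[[0,0,-0.4,3.3,15,0,-1],[0,0,-0.8,6.5,30,0,-1],[0,0,-0.8,8.3,38,0,-1],[0,0,-0.8,9.1,42,0,-1],[0,0,-0.8,9.8,45,0,-1],[0,0,-0.8,9.8,45,0,-1],[0,0,-0.8,9.1,42,0,-1],[0,0,-0.8,8.3,38,0,-1],[0,0,-0.8,6.5,30,0,-1],[0,0,-0.4,3.8,18,0,-1]]'
python3 -m inch '[[0,0,0,0,0,-5,-1],[0,0,0,0,0,-12,-1],[0,0,0,0,0,-12,-1],[0,0,0,0,0,-6,-1],[0,0,0,0,0,0,-1],[0,0,0,0,0,0,-1]]'
python3 - <<'E'
from fit import *
s=state();print({k:s[k].round(3) for k in("eef_pos","tcp_rot","ft_force","moment")})
p=s["eef_pos"];o=[]
q=s["tcp_rot"][2]+np.pi/2
d=lambda x,y:np.array([np.cos(q)*x-np.sin(q)*y,np.sin(q)*x+np.cos(q)*y])
co=p[:2]+d(55,58); print("corner",co,q)
n=(614.2,154.5,.165)
for nm in("side","top"):
    c=cam(nm);u,v=proj(c,[[560,80,30]])[0].astype(int)
    im=cv2.resize(c["color"][v-50:v+50,u-50:u+50,::-1],(400,400),interpolation=2)
    P=tf(np.array([[0,0,26.],[-130,0,26],[0,-110,26]]),(*co,q),p[2]-13)
    N=tf(np.array([[0,0,36.],[0,-150,36],[-145,0,36]]),n,0)
    for L,col in((P,(0,0,255)),(N,(0,255,0))):
        for a in((0,1),(0,2)):
            e=((proj(c,L[list(a)])-[u-50,v-50]+.5)*4).astype(int); cv2.line(im,tuple(map(int,e[0])),tuple(map(int,e[1])),col,1)
    o.append(im)
cv2.imwrite("pics/f1.png",np.hstack(o))
E
```

```text
t: 7.25
eef_pos: [558.9, 63.6, 80.0]
tcp_rot: [3.141, 0.0, -1.404]
ft_force: [0.3, -0.1, -3.0]
opening: 0.169
t: 7.85
eef_pos: [559.0, 60.8, 45.5]
tcp_rot: [3.141, -0.0, -1.406]
ft_force: [-0.2, -0.1, -3.3]
opening: 0.169
{'eef_pos': array([558.951,  60.795,  45.484]), 'tcp_rot': array([ 3.141, -0.   , -1.406]), 'ft_force': array([-0.153, -0.099, -3.291]), 'moment': array([-0.143,  0.113,  0.007])}
corner [603.71034389 127.01901667] 0.16450286229531885
```

View pics/f1.png

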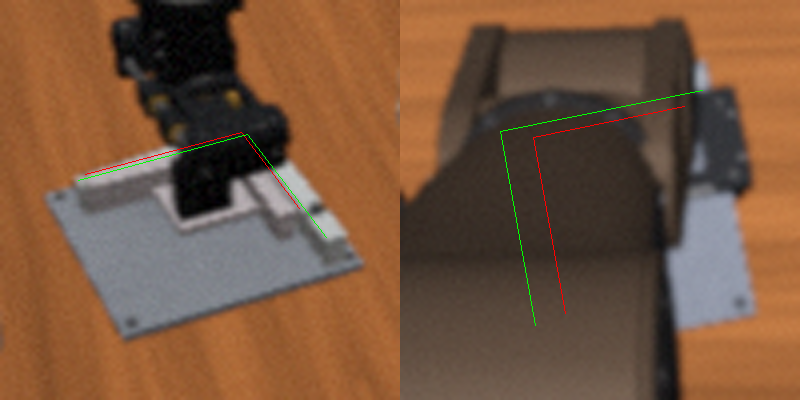

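```bash
python3 -m inch '[[0,0,0,0,0,-6,-1],[0,0,0,0,0,-8,-1],[0,0,0,0,0,-6,-1],[0,0,0,0,0,-2,-1],[0,0,0,0,0,0,-1],[0,0,0,0,0,0,-1]]'
for i in 1 2; do python3 -m inch '[[0,0,0,0,0,-1,-1],[0,0,0,0,0,0,-1],[0,0,0,0,0,0,-1]]'; done; python3 -c "
from h import *;s=state();print({k:s[k].round(3) for k in('eef_pos','tcp_rot','ft_force','moment')})"
```

```text
t: 8.55
eef_pos: [559.0, 61.3, 23.6]
tcp_rot: [3.142, -0.0, -1.405]
ft_force: [0.7, -0.3, -3.8]
opening: 0.171
t: 8.85
eef_pos: [559.0, 61.3, 22.8]
tcp_rot: [-3.141, -0.0, -1.406]
ft_force: [-0.1, -0.0, -3.1]
opening: 0.169
t: 9.15
eef_pos: [558.9, 61.3, 21.6]
tcp_rot: [3.142, -0.0, -1.406]
ft_force: [-0.3, -0.8, -2.8]
opening: 0.172
{'eef_pos': array([558.927,  61.297,  21.634]), 'tcp_rot': array([ 3.142, -0.   , -1.406]), 'ft_force': array([-0.251, -0.832, -2.829]), 'moment': array([-0.124,  0.181,  0.005])}
```

```bash
for i in 1 2 3; do python3 -m inch '[[0,0,0,0,0,-0.5,-1],[0,0,0,0,0,0,-1],[0,0,0,0,0,0,-1]]'; done; python3 -c "
from h import *;s=state();print({k:s[k].round(3) for k in('eef_pos','tcp_rot','ft_force','moment')})"
```

```text
t: 9.45
eef_pos: [559.0, 61.3, 21.2]
tcp_rot: [-3.142, -0.0, -1.406]
ft_force: [-1.3, 0.2, -3.3]
opening: 0.167
t: 9.75
eef_pos: [559.0, 61.3, 21.0]
tcp_rot: [-3.141, -0.0, -1.406]
ft_force: [-2.3, 0.6, 5.4]
opening: 0.166
t: 10.05
eef_pos: [559.0, 61.3, 21.0]
tcp_rot: [-3.141, -0.0, -1.406]
ft_force: [-5.0, -0.7, 12.2]
opening: 0.164
{'eef_pos': array([558.956,  61.294,  21.001]), 'tcp_rot': array([-3.141, -0.   , -1.406]), 'ft_force': array([-4.954, -0.716, 12.223]), 'moment': array([-0.129,  0.959, -0.006])}
```

```bash
cat > st.py <<'E'
from h import *
s=state();y=.1645;A=np.array([[np.cos(y),np.sin(y)],[-np.sin(y),np.cos(y)]])
print("nestpos",(A@(s["eef_pos"][:2]-[614.2,154.5])).round(2),"z",s["eef_pos"][2].round(2),"rot",s["tcp_rot"].round(4),"F nest",(A@s["ft_force"][:2]).round(1),s["ft_force"][2].round(1),"M",(A@s["moment"][:2]).round(2),s["moment"][2].round(3))
E
python3 -m inch '[[0,0,0,0,0,0.6,-1],[0,0,0,1.97,0.33,0,-1],[0,0,0,1.97,0.33,0,-1],[0,0,0,1.97,0.33,0,-1],[0,0,0,1.97,0.33,0,-1],[0,0,0,1.97,0.33,0,-1],[0,0,0,0,0,0,-1],[0,0,0,0,0,0,-1]]' |head -1; python3 st.py
for i in 1 2; do python3 -m inch '[[0,0,0,0.49,0.08,0,-1],[0,0,0,0.49,0.08,0,-1],[0,0,0,0,0,0,-1]]'|head -1; python3 st.py; done
```

```text
t: 10.85
nestpos [-59.97 -82.78] z 21.06 rot [ 3.1413 -0.     -1.4054] F nest [-3.9  0.8] 6.9 M [0.02 0.67] 0.033
t: 11.15
nestpos [-59.36 -82.78] z 21.1 rot [ 3.1405  0.     -1.4055] F nest [-7.2  0.4] 8.2 M [-0.08  1.  ] 0.01
t: 11.45
nestpos [-58.35 -82.76] z 21.07 rot [ 3.1405e+00  1.0000e-04 -1.4054e+00] F nest [-6.2  1.1] 8.8 M [0.07 0.89] 0.079
```

```bash
python3 -m inch '[[0,0,0,0,0,0.4,-1],[0,0,0,0,0,0,-1]]'|head -1; python3 st.py
for i in 1 2 3 4; do python3 -m inch '[[0,0,0,0.49,0.08,0,-1],[0,0,0,0,0,0,-1]]'|head -1; python3 st.py; done
```

```text
t: 11.65
nestpos [-57.75 -82.89] z 21.07 rot [-3.1416e+00 -1.0000e-04 -1.4056e+00] F nest [-2.7 -0.6] 0.3 M [-0.03  0.39] 0.036
t: 11.85
nestpos [-57.33 -82.89] z 21.07 rot [ 3.1414e+00 -1.0000e-04 -1.4055e+00] F nest [-1.2  0.5] 1.0 M [-0.08  0.48] 0.043
t: 12.05
nestpos [-56.7 -82.9] z 21.06 rot [-3.1415e+00 -1.0000e-04 -1.4056e+00] F nest [-1.8 -0.4] -1.1 M [-0.06  0.33] 0.025
t: 12.25
nestpos [-56.15 -82.92] z 21.06 rot [-3.1414e+00 -1.0000e-04 -1.4056e+00] F nest [-0.4 -0. ] -2.4 M [-0.04  0.25] 0.036
t: 12.45
nestpos [-55.64 -82.93] z 21.07 rot [-3.1413e+00 -1.0000e-04 -1.4056e+00] F nest [0.7 0.1] -3.2 M [-0.07  0.18] -0.069
```

```bash
python3 -m inch '[[0,0,0,0,0,-0.2,-1],[0,0,0,0,0,0,-1]]'|head -1; python3 st.py
for i in 1 2 3 4; do python3 -m inch '[[0,0,0,0.49,0.08,0,-1],[0,0,0,0,0,0,-1]]'|head -1; python3 st.py; done
```

```text
t: 12.65
nestpos [-55.67 -82.92] z 21.05 rot [-3.1412e+00 -2.0000e-04 -1.4056e+00] F nest [ 0.1 -0.6] -0.9 M [-0.07  0.18] -0.0
t: 12.85
nestpos [-55.48 -82.9 ] z 21.09 rot [ 3.1413e+00 -1.0000e-04 -1.4056e+00] F nest [-2.5 -1.1] 1.4 M [-0.12  0.48] 0.04
t: 13.05
nestpos [-54.86 -82.87] z 21.06 rot [ 3.1415e+00 -1.0000e-04 -1.4056e+00] F nest [-4.1 -0.9] 3.4 M [-0.05  0.6 ] 0.031
t: 13.25
nestpos [-54.46 -82.85] z 21.05 rot [ 3.1413 -0.     -1.4055] F nest [-4.5  0.6] 4.8 M [-0.05  0.78] 0.036
t: 13.45
nestpos [-54.45 -82.88] z 21.07 rot [ 3.1403  0.     -1.4056] F nest [-7.9 -0.3] 6.4 M [-0.1   1.09] 0.023
```

```bash
python3 -m inch '[[0,0,0,0,0,0.2,-1],[0,0,0,0,0,0,-1]]'|head -1; python3 st.py
for i in 1 2 ; do python3 -m inch '[[0,0,0,0.3,0.05,0,-1],[0,0,0,0,0,0,-1]]'|head -1; python3 st.py; done
```

```text
t: 13.65
nestpos [-54.44 -82.86] z 21.1 rot [ 3.1403  0.     -1.4055] F nest [-6.5 -0.6] 4.5 M [-0.11  1.03] -0.004
t: 13.85
nestpos [-54.45 -82.86] z 21.11 rot [ 3.1396e+00  1.0000e-04 -1.4055e+00] F nest [-7.6 -1.7] 5.4 M [-0.24  1.14] -0.059
t: 14.05
nestpos [-54.46 -82.84] z 21.14 rot [ 3.1390e+00  1.0000e-04 -1.4054e+00] F nest [-9.4 -1.1] 7.3 M [-0.25  1.39] 0.002
```

```bash
python3 -m inch '[[0,0,0,-0.2,-0.03,0.1,-1],[0,0,0,-0.16,0.99,0,-1],[0,0,0,-0.25,1.48,0,-1],[0,0,0,-0.25,1.48,0,-1],[0,0,0,-0.25,1.48,0,-1],[0,0,0,-0.16,0.99,0,-1],[0,0,0,0,0,0,-1]]'|head -1; python3 st.py
for i in 1 2 ; do python3 -m inch '[[0,0,0,-0.16,0.99,0,-1],[0,0,0,-0.16,0.99,0,-1],[0,0,0,-0.16,0.99,0,-1],[0,0,0,0,0,0,-1]]'|head -1; python3 st.py; done
```

```text
t: 14.75
nestpos [-54.47 -77.29] z 21.16 rot [ 3.1393e+00 -8.0000e-04 -1.4058e+00] F nest [-9.1 -9.1] 6.3 M [-1.52  1.51] -0.164
t: 15.15
nestpos [-54.5  -74.31] z 21.16 rot [ 3.1393e+00 -8.0000e-04 -1.4058e+00] F nest [-8.7 -9.7] 5.9 M [-1.57  1.49] -0.145
t: 15.55
nestpos [-54.48 -71.3 ] z 21.15 rot [ 3.1392e+00 -8.0000e-04 -1.4058e+00] F nest [-9.2 -9.6] 5.4 M [-1.58  1.57] -0.068
```

```bash
python3 -m inch '[[0,0,0,-0.99,-0.16,0.1,-1],[0,0,0,-0.16,0.99,0,-1],[0,0,0,0,0,0,-1]]'|head -1; python3 st.py
for i in 1 2 3 4; do python3 -m inch '[[0,0,0,-0.16,0.99,0,-1],[0,0,0,-0.16,0.99,0,-1],[0,0,0,0,0,0,-1]]'|head -1; python3 st.py; done
```

```text
t: 15.85
nestpos [-54.49 -69.28] z 21.08 rot [ 3.1412e+00 -1.0000e-04 -1.4055e+00] F nest [-1. -1.] -2.3 M [-0.39  0.55] -0.014
t: 16.15
nestpos [-54.54 -67.2 ] z 21.15 rot [ 3.1411e+00 -1.0000e-04 -1.4051e+00] F nest [-2.7 -1.7] -4.6 M [-0.49  0.61] 0.162
t: 16.45
nestpos [-54.5  -65.17] z 21.31 rot [ 3.1413 -0.     -1.4055] F nest [-3.  -2.2] -4.1 M [-0.5   0.72] 0.134
t: 16.75
nestpos [-54.5  -63.21] z 21.37 rot [ 3.1414 -0.     -1.4055] F nest [-2.8 -2.5] -3.0 M [-0.5   0.75] 0.05
t: 17.05
nestpos [-54.51 -61.21] z 21.34 rot [ 3.1413  0.     -1.4056] F nest [-3.5 -2.4] -3.4 M [-0.52  0.8 ] 0.118
```

```bash
python3 -m inch '[[0,0,0,0,0,-0.3,-1],[0,0,0,0,0,0,-1]]'|head -1; python3 st.py
for i in 1 2 3 4; do python3 -m inch '[[0,0,0,-0.08,0.49,0,-1],[0,0,0,0,0,0,-1]]'|head -1; python3 st.py; done
```

```text
t: 17.25
nestpos [-54.45 -61.2 ] z 21.16 rot [ 3.1415e+00  1.0000e-04 -1.4057e+00] F nest [-3.9 -1.9] -0.4 M [-0.35  0.94] 0.076
t: 17.45
nestpos [-54.46 -60.92] z 21.1 rot [ 3.1414e+00 -2.0000e-04 -1.4057e+00] F nest [-5.2 -3.4] -1.2 M [-0.64  0.96] 0.011
t: 17.65
nestpos [-54.47 -60.52] z 21.09 rot [ 3.1414e+00 -2.0000e-04 -1.4056e+00] F nest [-4.5 -4.7] -1.3 M [-0.74  0.95] 0.056
t: 17.85
nestpos [-54.44 -60.1 ] z 21.09 rot [ 3.1415e+00 -3.0000e-04 -1.4056e+00] F nest [-4.7 -4.2] -2.2 M [-0.9   0.97] 0.017
t: 18.05
nestpos [-54.44 -59.63] z 21.1 rot [ 3.1415e+00 -3.0000e-04 -1.4057e+00] F nest [-3.3 -5.1] -1.2 M [-0.95  0.98] -0.001
```

```bash
for i in 1 2 3 4; do python3 -m inch '[[0,0,0,-0.08,0.49,0,-1],[0,0,0,0,0,0,-1]]'|head -1; python3 st.py; done
```

```text
t: 18.25
nestpos [-54.45 -59.58] z 21.09 rot [ 3.1414e+00 -8.0000e-04 -1.4056e+00] F nest [-5.3 -8.2] -2.0 M [-1.52  1.02] 0.074
t: 18.45
nestpos [-54.43 -59.56] z 21.15 rot [ 3.1415e+00 -1.2000e-03 -1.4056e+00] F nest [ -5.7 -11.2] -1.1 M [-2.24  1.16] 0.038
t: 18.65
nestpos [-54.42 -59.51] z 21.19 rot [ 3.1415e+00 -1.7000e-03 -1.4056e+00] F nest [ -5.7 -16.7] -0.7 M [-2.87  1.24] 0.001
t: 18.85
nestpos [-54.42 -59.46] z 21.23 rot [ 3.1415e+00 -2.1000e-03 -1.4055e+00] F nest [ -6.8 -20.1] 0.1 M [-3.55  1.34] -0.029
```

```bash
python3 -m inch '[[0,0,0,0.55,-1.0,-0.15,-1],[0,0,0,0,0,0,-1],[0,0,0,0,0,0,-1]]'|head -1; python3 st.py
```

```text
t: 19.15
nestpos [-54.46 -59.55] z 21.11 rot [ 3.1407e+00 -1.0000e-03 -1.4057e+00] F nest [ -8.1 -11.9] 2.0 M [-2.02  1.42] 0.036
```

```bash
python3 -m inch '[[0,0,0,0.05,-0.3,-0.05,-1],[0,0,0,0,0,0,-1],[0,0,0,0,0,0,-1]]'|head -1; python3 st.py
python3 -m inch '[[0,0,0,0,0,0,-1],[0,0,0,0,0,0,-1],[0,0,0,0,0,0,-1],[0,0,0,0,0,0,-1],[0,0,0,0,0,0,-1],[0,0,0,0,0,0,-1],[0,0,0,0,0,0,-1],[0,0,0,0,0,0,-1]]'|head -1; python3 st.py
python3 - <<'E'
from h import *
c=cam("side");u,v=proj(c,[[560,80,30]])[0].astype(int)
cv2.imwrite("pics/g1.png",cv2.resize(c["color"][v-40:v+40,u-50:u+50,::-1],(700,560),interpolation=2))
E
python3 st.py
```

```text
t: 19.45
nestpos [-54.45 -59.56] z 21.11 rot [ 3.1408e+00 -8.0000e-04 -1.4057e+00] F nest [-8.4 -9.2] 2.6 M [-1.64  1.38] 0.043
t: 20.25
nestpos [-54.45 -59.55] z 21.11 rot [ 3.1408e+00 -7.0000e-04 -1.4057e+00] F nest [-7.5 -9.8] 2.7 M [-1.6  1.4] 0.02
nestpos [-54.43 -59.57] z 21.11 rot [ 3.1408e+00 -7.0000e-04 -1.4058e+00] F nest [ -8.3 -10. ] 2.5 M [-1.69  1.39] 0.046
```

View pics/g1.png

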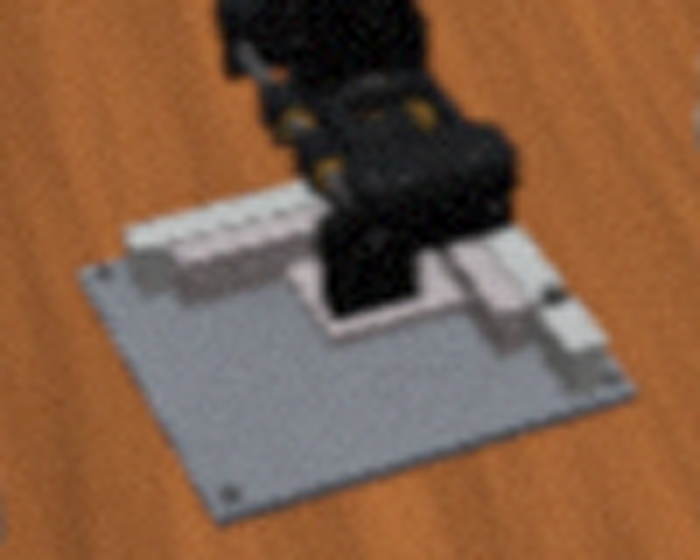

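```bash
python3 -m inch '[[0,0,0,0,0,0,-1],[0,0,0,0,0,0,-1],[0,0,0,0,0,0,-1],[0,0,0,0,0,0,-1],[0,0,0,0,0,0,-1],[0,0,0,0,0,0,-1]]'|head -1; python3 st.py
python3 -m inch '[[0,0,0,-0.25,-0.35,0,-1],[0,0,0,-0.25,-0.35,0,-1],[0,0,0,-0.25,-0.35,0,-1],[0,0,0,-0.25,-0.35,0,-1],[0,0,0,-0.25,-0.35,0,-1],[0,0,0,-0.25,-0.35,0,-1],[0,0,0,-0.25,-0.35,0,-1],[0,0,0,-0.25,-0.35,0,-1]]'|head -1; python3 st.py
python3 -m inch '[[0,0,0,-0.4,-0.55,0,-1],[0,0,0,-0.8,-1.1,0,-1],[0,0,0,-1.6,-2.2,0,-1],[0,0,0,-1.6,-2.2,0,-1],[0,0,0,-2.4,-3.3,0,-1],[0,0,0,-2.4,-3.3,0,-1],[0,0,0,-1.6,-2.2,0,-1],[0,0,0,-0.8,-1.1,0,-1]]'|head -1; python3 st.py
```

```text
t: 20.9
nestpos [-54.47 -59.57] z 21.11 rot [ 3.1407e+00 -8.0000e-04 -1.4058e+00] F nest [-7.9 -9.9] 2.5 M [-1.72  1.4 ] 0.063
t: 21.7
nestpos [-56.07 -61.16] z 21.03 rot [-3.1407e+00 -1.0000e-04 -1.4056e+00] F nest [1.2 2.1] 1.8 M [0.26 0.03] -0.054
t: 22.5
nestpos [-70.5  -75.28] z 21.02 rot [-3.1412e+00 -1.0000e-04 -1.4058e+00] F nest [2.7 3.3] 4.9 M [ 0.52 -0.34] 0.038
```

```bash
python3 -m inch '[[0,0,0,0,0,3,-1],[0,0,0,0,0,8,-1],[0,0,0,0,0,14,-1],[0,0,0,0,0,16,-1],[0,0,0,0,0,14,-1],[0,0,0,0,0,8,-1],[0,0,0,0,0,2,-1]]'
python3 -m inch '[[0,0,0,-4,-16,0,-1],[0,0,0,-8,-31,0,-1],[0,0,0,-10,-39,0,-1],[0,0,0,-11,-43,0,-1],[0,0,0,-11.5,-46,0,-1],[0,0,0,-11.5,-46,0,-1],[0,0,0,-11,-43,0,-1],[0,0,0,-10,-39,0,-1],[0,0,0,-8,-31,0,-1],[0,0,0,-4,-17.7,0,-1]]'
python3 - <<'E'
from fit import *
o=[]
n=(614.2,154.5,.165)
for nm in("side","top"):
    c=cam(nm);u,v=proj(c,[[550,90,30]])[0].astype(int)
    o.append(cv2.resize(c["color"][v-45:v+45,u-45:u+45,::-1],(400,400),interpolation=2))
    r=regions_of("swing_bar",nm); r2=regions_of("stop_bar",nm)
    P=cloud(c)
    for k,q in(("swing",r),("stop",r2)):
        if not q: print(nm,k,"none"); continue
        m=q[0]["pixels"]&(P[...,2]>26)&(P[...,2]<46)
        X=P[m][:,:2].astype(np.float32)
        vx,vy,x0,y0=cv2.fitLine(X,cv2.DIST_HUBER,0,.01,.01).ravel(); print(nm,k,round(q[0]["score"],2),len(X),"angle",np.degrees(np.arctan(vy/vx)).round(2))
cv2.imwrite("pics/h1.png",np.hstack(o))
s=state();print(s["eef_pos"],s["tcp_rot"])
E
```

```text
t: 23.2
eef_pos: [557.2, 69.0, 87.2]
tcp_rot: [-3.14, -0.0, -1.405]
ft_force: [-0.1, 0.9, -2.6]
opening: 0.167
t: 24.2
eef_pos: [466.2, -285.5, 85.2]
tcp_rot: [3.141, 0.0, -1.408]
ft_force: [0.5, 0.1, -2.7]
opening: 0.166
side swing none
side stop 0.51 201 angle -80.16
top swing 0.8 298 angle 8.61
top stop 0.83 378 angle -79.99
[ 467.68197366 -282.02441538   85.56405157] [ 3.14095949e+00  6.74338983e-04 -1.40508469e+00]
```

View pics/h1.png

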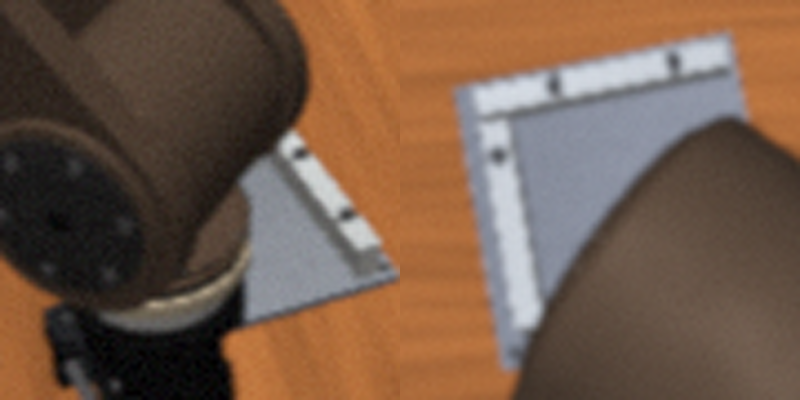

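```bash
python3 -m inch '[[0,0,0,0,0,-4,-1],[0,0,0,0,0,-10,-1],[0,0,0,0,0,-14,-1],[0,0,0,0,0,-14,-1],[0,0,0,0,0,-12,-1],[0,0,0,0,0,-8,-1],[0,0,0,0,0,-4,-1],[0,0,0,0,0,-1,-1],[0,0,0,0,0,0,-1]]'
for i in 1 2 3; do python3 -m inch '[[0,0,0,0,0,-0.7,-1],[0,0,0,0,0,0,-1],[0,0,0,0,0,0,-1]]'|sed -n '1,2p;4p'; done
```

```text
t: 25.4
eef_pos: [468.1, -282.8, 19.0]
tcp_rot: [-3.141, -0.0, -1.405]
ft_force: [-0.6, 0.3, -3.0]
opening: 0.169
t: 25.7
eef_pos: [468.1, -282.8, 18.5]
ft_force: [-0.4, -0.4, -3.4]
t: 26.0
eef_pos: [467.9, -282.8, 17.5]
ft_force: [-0.2, -0.3, -3.0]
t: 26.3
eef_pos: [468.0, -282.7, 16.7]
ft_force: [0.7, -0.0, -3.1]
```

```bash
for i in 1 2 3; do python3 -m inch '[[0,0,0,0,0,-0.4,-1],[0,0,0,0,0,0,-1],[0,0,0,0,0,0,-1]]'|sed -n '1,2p;4p'; done
```

```text
t: 26.6
eef_pos: [468.0, -282.7, 16.3]
ft_force: [1.4, -0.9, -3.1]
t: 26.9
eef_pos: [468.0, -282.8, 16.0]
ft_force: [-0.9, -0.4, -0.7]
t: 27.2
eef_pos: [468.0, -282.8, 16.0]
ft_force: [-1.6, 0.9, 4.9]
```

Seated on the mat. Release partially (leg clearance), lift.

```bash
python3 -m inch '[[0,0,0,0,0,0,-0.6],[0,0,0,0,0,0,-0.4],[0,0,0,0,0,0,-0.15],[0,0,0,0,0,0,-0.15],[0,0,0,0,0,0,-0.15]]'
python3 -m inch '[[0,0,0,0,0,3,-0.15],[0,0,0,0,0,10,-0.15],[0,0,0,0,0,20,-0.15],[0,0,0,0,0,30,-0.15],[0,0,0,0,0,30,-0.15],[0,0,0,0,0,30,-0.15],[0,0,0,0,0,30,-0.15],[0,0,0,0,0,20,-0.15],[0,0,0,-10,-20,0,-0.15],[0,0,0,-10,-40,0,-0.15]]'
python3 -m inch '[[0,0,0,-10,-45,0,-0.15],[0,0,0,-10,-45,0,-0.15],[0,0,0,-10,-45,0,-0.15],[0,0,0,-10,-45,0,-0.15],[0,0,0,-10,-45,0,-0.15],[0,0,0,-10,-20,0,-0.15],[0,0,0,0,0,0,-0.15],[0,0,0,0,0,0,-0.15]]'
python3 - <<'E'
from fit import *
o=[];cs=[]
for nm in("side","top"):
    c=cam(nm);cs.append(c);P=cloud(c)
    for z,xy in((30,(550,90)),(5,(464,-277))):
        u,v=proj(c,[[*xy,z]])[0].astype(int);h=45 if z==30 else 60
        o.append(cv2.resize(c["color"][v-h:v+h,u-h:u+h,::-1],(300,300),interpolation=2))
    for k in("swing_bar","stop_bar"):
        q=regions_of(k,nm)
        if not q: print(nm,k,"none"); continue
        X=P[q[0]["pixels"]&(P[...,2]>26)&(P[...,2]<46)][:,:2].astype(np.float32)
        vx,vy,_,_=cv2.fitLine(X,cv2.DIST_HUBER,0,.01,.01).ravel(); print(nm,k,len(X),"angle",np.degrees(np.arctan(vy/vx)).round(2))
cv2.imwrite("pics/i1.png",np.vstack([np.hstack(o[:2]),np.hstack(o[2:])]))
p0=(512,-215,.165)
rs=[]
for c in cs:
    q=proj(c,tf(np.vstack(SQ),p0,3)); rs.append((*(q.min(0)-7).astype(int),*(q.max(0)+7).astype(int)))
for i in([0],[1]):
    r=dosq([cs[j] for j in i],[rs[j] for j in i],p0); print("sq",i,r.x.round(3),round(r.fun,2))
E
```

```text
t: 27.7
eef_pos: [468.0, -282.8, 15.5]
tcp_rot: [3.142, -0.0, -1.406]
ft_force: [-0.7, -0.2, 0.4]
opening: 0.412
t: 28.7
eef_pos: [448.1, -341.7, 190.5]
tcp_rot: [-3.14, -0.001, -1.403]
ft_force: [0.2, -0.7, 1.0]
opening: 0.427
t: 29.5
eef_pos: [387.7, -587.4, 188.8]
tcp_rot: [-3.142, 0.0, -1.406]
ft_force: [0.1, -0.1, 0.1]
opening: 0.424
side swing_bar 137 angle -66.84
side stop_bar 235 angle -80.22
top swing_bar 312 angle 9.38
top stop_bar 357 angle -80.3
sq [0] [ 5.02942e+02 -2.08261e+02  2.54000e-01] 194.53
sq [1] [ 5.12137e+02 -2.16283e+02  1.82000e-01] 148.24
```

View pics/i1.png

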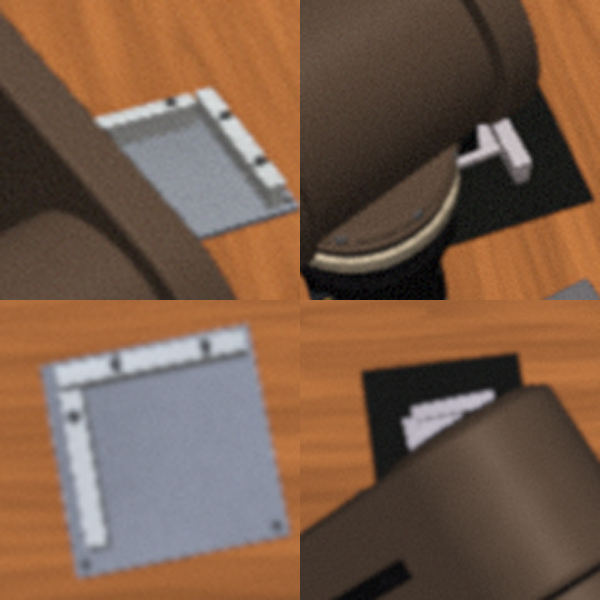

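```bash
python3 -m inch '[[0,0,0,10,20,0,-0.15],[0,0,0,10,40,0,-0.15],[0,0,0,12,45,0,-0.15],[0,0,0,12,45,0,-0.15],[0,0,0,12,45,0,-0.15],[0,0,0,12,45,0,-0.15],[0,0,0,12,45,0,-0.15],[0,0,0,12,45,0,-0.15],[0,0,0,0,45,0,-0.15],[0,0,0,0,45,0,-0.15]]'
python3 -m inch '[[0,0,0,0,45,0,-0.15],[0,0,0,0,45,0,-0.15],[0,0,0,0,45,0,-0.15],[0,0,0,0,45,0,-0.15],[0,0,0,0,45,0,-0.15],[0,0,0,0,45,0,-0.15],[0,0,0,0,45,0,-0.15],[0,0,0,0,45,0,-0.15],[0,0,0,0,45,0,-0.15],[0,0,0,0,45,0,-0.15]]'
python3 -m inch '[[0,0,5,-10,45,0,-0.15],[0,0,5,-10,45,0,-0.15],[0,0,5,-10,45,0,-0.15],[0,0,5,-10,45,0,-0.15],[0,0,5,-10,45,0,-0.15],[0,0,5,-10,40,0,-0.15],[0,0,5,-10,20,0,-0.15],[0,0,0,0,0,0,-0.15],[0,0,0,0,0,0,-0.15]]'
python3 - <<'E'
from fit import *
o=[];cs=[]
for nm in("side","top"):
    c=cam(nm);cs.append(c)
    for z,xy in((30,(550,90)),(5,(464,-277))):
        u,v=proj(c,[[*xy,z]])[0].astype(int);h=45 if z==30 else 60
        o.append(cv2.resize(c["color"][v-h:v+h,u-h:u+h,::-1],(300,300),interpolation=2))
    P=cloud(c)
    for k in("swing_bar","stop_bar"):
        q=regions_of(k,nm)
        if not q: print(nm,k,"none"); continue
        X=P[q[0]["pixels"]&(P[...,2]>26)&(P[...,2]<46)][:,:2].astype(np.float32)
        vx,vy,_,_=cv2.fitLine(X,cv2.DIST_HUBER,0,.01,.01).ravel(); print(nm,k,len(X),"angle",np.degrees(np.arctan(vy/vx)).round(2))
    X=P[regions_of("square",nm)[0]["pixels"]]; print("sq z",np.percentile(X[:,2],[5,50,95]).round(1))
cv2.imwrite("pics/j1.png",np.vstack([np.hstack(o[:2]),np.hstack(o[2:])]))
p0=(512,-215,.165)
rs=[]
for c in cs:
    q=proj(c,tf(np.vstack(SQ),p0,3)); rs.append((*(q.min(0)-6).astype(int),*(q.max(0)+6).astype(int)))
for i in([0],[1]):
    r=dosq([cs[j] for j in i],[rs[j] for j in i],p0); print("sq",i,r.x.round(3),round(r.fun,2))
E
```

```text
t: 30.8
eef_pos: [479.9, -165.5, 188.8]
tcp_rot: [-3.141, -0.0, -1.405]
ft_force: [1.5, 0.4, 0.0]
opening: 0.424
t: 31.8
eef_pos: [479.3, 284.5, 188.9]
tcp_rot: [-3.141, 0.0, -1.405]
ft_force: [1.0, -0.4, 0.4]
opening: 0.422
t: 32.7
eef_pos: [409.3, 567.3, 188.4]
tcp_rot: [3.141, -0.0, -0.795]
ft_force: [0.1, 0.3, 0.1]
opening: 0.424
side swing_bar 213 angle 9.73
side stop_bar 230 angle -80.56
sq z [ 8.1 27.2 60.1]
top swing_bar none
top stop_bar 380 angle -80.65Traceback (most recent call last):
  File "<stdin>", line 14, in <module>
IndexError: list index out of range
```

Run:
```python
from fit import *
o=[];cs=[]
for nm in("side","top"):
    c=cam(nm);cs.append(c)
    for z,xy in((30,(550,90)),(5,(464,-277))):
        u,v=proj(c,[[*xy,z]])[0].astype(int);h=45 if z==30 else 60
        o.append(cv2.resize(c["color"][v-h:v+h,u-h:u+h,::-1],(300,300),interpolation=2))
cv2.imwrite("pics/j1.png",np.vstack([np.hstack(o[:2]),np.hstack(o[2:])]))
p0=(512,-215,.165)
rs=[]
for c in cs:
    q=proj(c,tf(np.vstack(SQ),p0,3)); rs.append((*(q.min(0)-6).astype(int),*(q.max(0)+6).astype(int)))
for i in([0],[1]):
    r=dosq([cs[j] for j in i],[rs[j] for j in i],p0); print("sq",i,r.x.round(3),round(r.fun,2))
```

```text
sq [0] [ 5.10347e+02 -2.13323e+02  1.75000e-01] 57.03
sq [1] [ 5.12441e+02 -2.16591e+02  1.66000e-01] 4.45
```

View pics/j1.png

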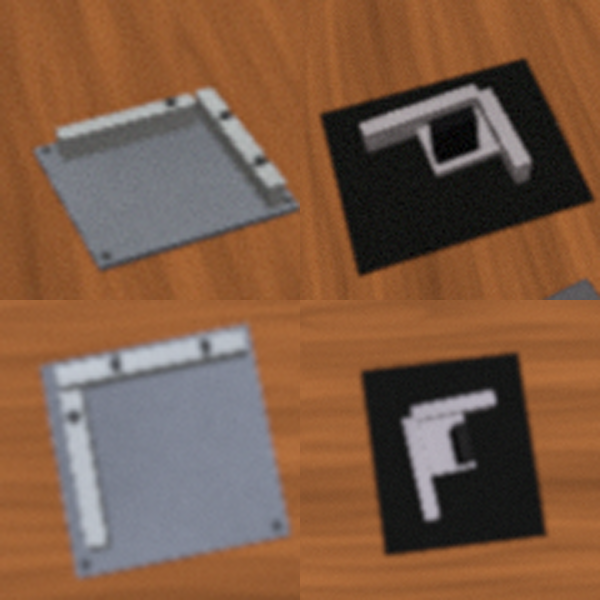

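```bash
python3 -c "
from cell import ticket;print(ticket.job_done())"
```

```text
the job is handed in; nothing more can be done
None
```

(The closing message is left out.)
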